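# Fetch the salt pot from behind the spice jars

### The job

The white salt pot is stuck behind the three red-capped jars: first move all three jars over into the steel tray, standing upright, then set the salt pot on the middle of the cork mat. Only after that, put every jar back upright in the middle of the coaster of its own colour. Set everything down gently without dropping or tipping it, and leave the terracotta pot where it is.

Things in the scene. Friction and masses are not known exactly. Their poses are not given: they have to be found in the camera images.
- jar_yellow: Loose glass jar with a red twist cap, a yellow band round the glass and a yellow dot on the cap. Upright round cylinder, 46 mm diameter, 90 mm tall (glass up to 72 mm, cap 45 mm diameter above), about 0.2 kg. Origin: centre of its underside; z up. Starts standing near the centre of the yellow coaster.
- coaster_yellow: Fixed round yellow coaster, 64 mm diameter, 4 mm thick, the home of the jar with the yellow band. The three coasters lie in a straight row, 105 mm apart, on a fixed wooden board 12 mm thick. Origin: centre of its underside (its upper face is 4 mm above the origin).
- jar_green: Loose glass jar with a red twist cap, a green band round the glass and a green dot on the cap. Upright round cylinder, 46 mm diameter, 90 mm tall (glass up to 72 mm, cap 45 mm diameter above), about 0.2 kg. Origin: centre of its underside; z up. Starts standing near the centre of the green coaster.
- coaster_green: Fixed round green coaster, 64 mm diameter, 4 mm thick, the home of the jar with the green band. The three coasters lie in a straight row, 105 mm apart, on a fixed wooden board 12 mm thick. Origin: centre of its underside (its upper face is 4 mm above the origin).
- jar_blue: Loose glass jar with a red twist cap, a blue band round the glass and a blue dot on the cap. Upright round cylinder, 46 mm diameter, 90 mm tall (glass up to 72 mm, cap 45 mm diameter above), about 0.2 kg. Origin: centre of its underside; z up. Starts standing near the centre of the blue coaster.
- coaster_blue: Fixed round blue coaster, 64 mm diameter, 4 mm thick, the home of the jar with the blue band. The three coasters lie in a straight row, 105 mm apart, on a fixed wooden board 12 mm thick. Origin: centre of its underside (its upper face is 4 mm above the origin).
- salt_pot: Loose white ceramic salt pot with a closed lid: round, 44 mm diameter between 8 and 34 mm height, narrowing to a knob, 48 mm tall, about 0.12 kg. Origin: centre of its underside; z up. It stands on the wooden board behind one of the jars (far from the robot), 13 to 19 mm clear of it. A terracotta and a dark wooden pot of the same shape stand at 105 mm spacing in line with it.
- clay_pot: Loose terracotta (orange-brown) pot of the same shape as the salt pot, 44 mm diameter, 48 mm tall, also behind the jars; to be left where it is. Origin: centre of its underside. (A dark wooden pot of the same shape fills the third place behind the jars.)
- cork_mat: Fixed round cork mat, 100 mm diameter, 8 mm thick, lying on the shelf to the left or right of the board: where the salt pot goes. Origin: centre of its underside (its upper face is 8 mm above the origin).
- tray: Fixed shallow steel tray on the other side of the board from the cork mat, the side area for the jars: 310 mm along its x axis, 110 mm along its y axis, rim 12 mm high, walls 4 mm thick, inner floor 4 mm above the shelf; its x axis runs roughly away from the robot. Room for three jars in a row along x. Origin: centre of its underside.
Things that resemble listed ones, but are neither listed nor needed, are in the scene too. Leave any turquoise look-alike of the clay_pot alone.

How it is judged (in metres and radians):
On the way, in this order (a step that is already met when the one before it is completed fails the run):
1. all three jars stand upright in the steel tray, released (x of jar_yellow in the frame of tray between -0.132 and 0.132 m and y of jar_yellow in the frame of tray between -0.032 and 0.032 m and z of each of jar_yellow, jar_green, jar_blue in the frame of tray below 0.008 m and angle between each of jar_yellow, jar_green, jar_blue's own z axis and vertical below 0.1 rad and linear speed of each of jar_yellow, jar_green, jar_blue below 0.03 m/s and x of jar_green in the frame of tray between -0.132 and 0.132 m and y of jar_green in the frame of tray between -0.032 and 0.032 m and x of jar_blue in the frame of tray between -0.132 and 0.132 m and y of jar_blue in the frame of tray between -0.032 and 0.032 m and contact force between the fingers and jar_yellow below 0.1 N and contact force between the fingers and jar_green below 0.1 N and contact force between the fingers and jar_blue below 0.1 N), for 0.2 s.
2. the salt pot stands on the middle of the cork mat, released, while all three jars are still in the tray (horizontal distance between salt_pot and cork_mat below 0.015 m and z of salt_pot in the frame of cork_mat between 0.004 and 0.012 m and angle between each of salt_pot, jar_yellow, jar_green, jar_blue's own z axis and vertical below 0.1 rad and linear speed of each of salt_pot, jar_yellow, jar_green, jar_blue below 0.03 m/s and contact force between the fingers and salt_pot below 0.1 N and x of jar_yellow in the frame of tray between -0.132 and 0.132 m and y of jar_yellow in the frame of tray between -0.032 and 0.032 m and z of each of jar_yellow, jar_green, jar_blue in the frame of tray below 0.008 m and x of jar_green in the frame of tray between -0.132 and 0.132 m and y of jar_green in the frame of tray between -0.032 and 0.032 m and x of jar_blue in the frame of tray between -0.132 and 0.132 m and y of jar_blue in the frame of tray between -0.032 and 0.032 m), for 0.2 s.
At the end, for the whole second after the job is handed in: The salt pot stands upright on the cork mat within 15 mm of its centre; each jar stands upright on the coaster of its own colour within 12 mm of its centre; the terracotta pot is within 20 mm of where it started; all is released and at rest (horizontal distance between salt_pot and cork_mat below 0.015 m and z of salt_pot in the frame of cork_mat between 0.004 and 0.012 m and angle between each of salt_pot, jar_yellow, jar_green, jar_blue, clay_pot's own z axis and vertical below 0.1 rad and linear speed of each of salt_pot, jar_yellow, jar_green, jar_blue below 0.03 m/s and horizontal distance between jar_yellow and coaster_yellow below 0.012 m and z of jar_yellow in the frame of coaster_yellow between 0.001 and 0.008 m and angular speed of each of jar_yellow, jar_green, jar_blue below 0.3 rad/s and horizontal distance between jar_green and coaster_green below 0.012 m and z of jar_green in the frame of coaster_green between 0.001 and 0.008 m and horizontal distance between jar_blue and coaster_blue below 0.012 m and z of jar_blue in the frame of coaster_blue between 0.001 and 0.008 m and distance of clay_pot from where it was at the start of the episode below 0.02 m); the robot touches nothing.
It fails at once if the terracotta pot is pushed away or tipped (distance of clay_pot from where it was at the start of the episode above 0.02 m or angle between clay_pot's own z axis and vertical above 0.4 rad).
It fails at once if a jar or the salt pot is tipped over (angle between any of jar_yellow, jar_green, jar_blue, salt_pot's own z axis and vertical above 0.6 rad).
It fails at once if a jar or the salt pot is dropped or knocked flying (over 0.6 m/s with no finger on it) ((linear speed of jar_yellow above 0.6 m/s and contact force between the fingers and jar_yellow below 0.1 N) or (linear speed of jar_green above 0.6 m/s and contact force between the fingers and jar_green below 0.1 N) or (linear speed of jar_blue above 0.6 m/s and contact force between the fingers and jar_blue below 0.1 N) or (linear speed of salt_pot above 0.6 m/s and contact force between the fingers and salt_pot below 0.1 N)).
It also fails if it takes over 144 s, if anything falls off the work surface, if the arm or the gripper's body presses on something with over 40 N, if the wrist force passes 120 N, or if a joint passes its speed limit or range.

### The arm

A 6-joint arm with a two-finger parallel gripper is mounted at the origin on the work surface. World frame = base frame: x ahead of the robot, y to its left, z up, the work surface at z = 0. Lengths are in mm, angles in rad, forces in N, time in s.
With the tool pointing down it reaches from about 150 to 775 mm from the base axis. Payload 6.1 kg.
Tool frame: the origin (TCP) lies between the finger pads; the fingertips stand 11 mm ahead of it and the grasp point (between the pads) lies 8 mm behind it; z points along the fingers, y is the line along which they close (so a half turn about z gives the same grasp; the last joint's range is limited). The gripper opens to 85 mm and grips with 20 to 120 N. Pads are 22 mm wide; open, the fingers measure 114 mm over their backs; the gripper's body (76 mm by 85 mm) begins 54 mm behind the grasp point. The pads swing forward as they close: fully open they stand 13 mm farther back than shut.
Start: joints at [1.253, 0.126, -0.04, 1.405, 0, 1.571], TCP at [164.044, 498.696, 203.795] pointing down, gripper open.
Joint ranges: [-2.72, 2.72], [-0.95, 1.95], [-1.27, 1.35], [-1.78, 2.02], [-1.46, 1.47], [-3.14, 3.14]. Speed limits (rad/s): [2.39, 2.39, 3.01, 3.14, 3.14, 3.14].

### API

Orientations are given as a rotation vector (axis times angle).
In Python, from station import bot gives the robot as it stands. The module is installed in compiled form; this text tells all that it offers.
- The arm moves only by the tool nudge_tcp, called as name(argument=value, ...) on one line, values as JSON. Schema: {"type":"object","properties":{"plan":{"type":"array","items":{"type":"array","items":{"type":"number"},"minItems":5,"maxItems":5},"minItems":1,"maxItems":20},"force":{"type":"number"},"only":{"type":"string"},"quiet":{"type":"boolean"},"lines":{"type":"string"}},"required":["plan"],"additionalProperties":false}. plan is a list of rows, 1 to 20 of them, each of 5 numbers: the opening from 0.0 (shut) to 1.0 (fully open), then dx, dy, dz in mm, then a turn about the tool's z in rad; each row shifts and turns the commanded pose from where the row before left it, along the tool's axes as they then stand; what a row does not reach is not made up. A row lasts 1/12 s, in which the tool goes at most 41.7 mm and 0.125 rad, less where a joint would pass 70% of its speed; a pose out of reach is approached as far as the arm can. The fingers move at their own pace and stop on an object; force is the grip in N (left out, the last holds). Time passes only in rows, so rows that do not move let the fingers close. The tool returns the time, the measured TCP pose, the force, the opening and the grip force at its end. only (a regular expression) keeps the lines of the reply that match it, lines (a string "A,B") keeps lines A to B, and quiet returns only ok. Input that does not fit is refused with a message, and nothing moves.
- bot.get_state(): the state, without advancing time (a new reading comes with each control period).
- bot.grab_frame(name): name is "side" or "top" or "wrist"; returns a dict with "pixels" (480x640x3 uint8, blue, green, red), "fov_y" (degrees; the focal length in pixels is half the picture's height over the tangent of half this angle, whatever the lens; pixels are square), "cx", "cy" (the principal point, pixels), "T" (4x4, takes a point from camera to world coordinates). Camera axes: x right, y down, z forward; pixel columns grow to the right and rows downward; lengths in mm; the calibration is good to about 2 mm. The wrist camera is an equidistant fisheye: a pixel r from the principal point sees the ray r / f radians off the axis. A picture is of the moment at which its call begins. There is no depth.
- bot.finish_job(): hands the job in; it is judged then, once.
Trained networks look in a picture, given as the dict that the camera call returned (one of the last four; its "shot" number tells which), for a name from the list of things; names that differ only in an ending like _2 or _b are one class to them, and where a whole thing is asked for, a point or a joint stands for the part that bears it (a point fixed in the world has none). Each returns a list of dicts, best first, with "p" (0 to 1); they miss things now and then, are a little off and sometimes report something else, mostly with a low value. They report only what shows in the picture. A call takes as long as a camera call. They do not tell look-alikes from the thing itself.
- bot.cut_out(picture, name): "region" (480x640 bool, what is visible of it) and "rect" ([left, top, width, height] in pixels, round what is visible of it).
- bot.place_of(picture, name): "at" ([column, row] in pixels: a listed point, or the origin of a listed thing).
The state is a dict: "time": time; "joints": joint angles; "dq": joint speeds; "tau": joint torques, N m; "position": TCP position; "ee_rot": TCP orientation; "ft_force": force on the tool from outside, world axes, zero at the start; "wrist_torque": the same for the moment, N m; "gripper_width": opening from 0.0 (shut) to 1.0 (fully open); "gripper_force": force on a finger pad.
Only numpy, scipy, OpenCV 4.12 (cv2) and the standard library are available. Lean on these libraries where they do the work, as an engineer would, in place of code of your own. Each camera call takes 0.05 s, during which the arm holds its last target. There are 200 camera calls.

## Working session

There is one attempt and no reset: what is moved stays moved. The work goes in short steps, Python scripts to look and compute and a tool call to move; the robot and the scene stay as the last step left them, time stands still between calls to the robot, and variables do not carry over. Pictures are saved under pics/ and viewed, at most 14 in all, crops included, and the job is handed in when it is done.

```bash
mkdir -p pics; cat > h.py <<'E'
import numpy as np, cv2
from station import bot
from scipy.spatial.transform import Rotation as R
NAMES=["jar_yellow","jar_green","jar_blue","coaster_yellow","coaster_green","coaster_blue","salt_pot","clay_pot","cork_mat","tray"]
def ray(f,uv):
    T=np.array(f["T"]);fl=240/np.tan(np.radians(f["fov_y"])/2)
    return T,fl,(np.array(uv,float)-[f["cx"],f["cy"]])/fl
def w(f,uv,z,fish=False):
    T,fl,p=ray(f,uv)
    if fish:
        r=np.linalg.norm(p); d=np.array([*(p/max(r,1e-9)*np.sin(r)),np.cos(r)])
    else: d=np.array([*p,1.])
    d=T[:3,:3]@d; o=T[:3,3]
    return o+d*(z-o[2])/d[2]
def proj(f,X):
    T=np.array(f["T"]);c=T[:3,:3].T@(np.array(X,float)-T[:3,3]);fl=240/np.tan(np.radians(f["fov_y"])/2)
    return c[:2]/c[2]*fl+[f["cx"],f["cy"]]
E
python3 - <<'E'
from h import *
s=bot.get_state();print(s["time"],s["position"],s["ee_rot"],s["gripper_width"])
Z=dict(jar_yellow=16,jar_green=16,jar_blue=16,coaster_yellow=12,coaster_green=12,coaster_blue=12,salt_pot=12,clay_pot=12,cork_mat=0,tray=0)
for n in ["top","side"]:
    f=bot.grab_frame(n);cv2.imwrite(f"pics/{n}0.png",f["pixels"]);print(n,f["fov_y"],np.round(f["T"],2).tolist())
    for k in NAMES:
        for d in bot.place_of(f,k)[:3]: print(k,round(d["p"],2),np.round(d["at"]),np.round(w(f,d["at"],Z[k])[:2],1))
E
```

```text
0.0 [163.90634938 498.29024996 203.031747  ] [-4.97060777e-01 -3.10174765e+00  2.43811768e-03] 1.0010499640660375
top 55.95444600016036 [[0.02, -1.0, 0.06, 497.08], [-1.0, -0.02, -0.01, -14.85], [0.01, -0.06, -1.0, 974.14], [0.0, 0.0, 0.0, 1.0]]
jar_yellow 0.69 [345. 274.] [489.8 -77. ]
jar_green 0.75 [298. 275.] [485.6  22. ]
jar_blue 0.91 [247. 272.] [489.7 130.3]
coaster_yellow 0.82 [345. 277.] [483.  -76.3]
coaster_green 0.59 [296. 272.] [492.3  26.1]
coaster_blue 0.74 [252. 269.] [496.7 120.7]
salt_pot 0.84 [348. 246.] [548.  -82.7]
clay_pot 0.95 [269. 202.] [640.7  87.5]
clay_pot 0.87 [249. 242.] [553.5 128.7]
clay_pot 0.73 [177. 208.] [622.2 285. ]
cork_mat 0.72 [168. 274.] [481.  302.5]
tray 0.95 [461. 280.] [ 480.3 -327.4]
tray 0.37 [246. 271.] [491.3 134.7]
side 52.353880680449166 [[-0.93, -0.28, 0.22, 392.73], [-0.36, 0.71, -0.6, 462.31], [0.01, -0.64, -0.76, 662.52], [0.0, 0.0, 0.0, 1.0]]
jar_yellow 0.63 [381. 246.] [483.4 -80.9]
jar_green 0.58 [359. 293.] [487.4  26.6]
jar_blue 0.77 [334. 347.] [491.4 130.8]
coaster_yellow 0.5 [377. 244.] [490.6 -85. ]
coaster_green 0.77 [359. 292.] [487.9  22.4]
coaster_blue 0.87 [335. 348.] [490.1 130.1]
salt_pot 0.94 [352. 237.] [536.6 -84.2]
clay_pot 0.83 [298. 333.] [550.4 127.5]
clay_pot 0.61 [207. 418.] [614.  289.8]
clay_pot 0.59 [250. 306.] [638.7 109.8]
cork_mat 0.6 [294. 470.] [480.8 304.4]
tray 0.64 [414. 165.] [ 484.7 -327.6]
```

View pics/top0.png

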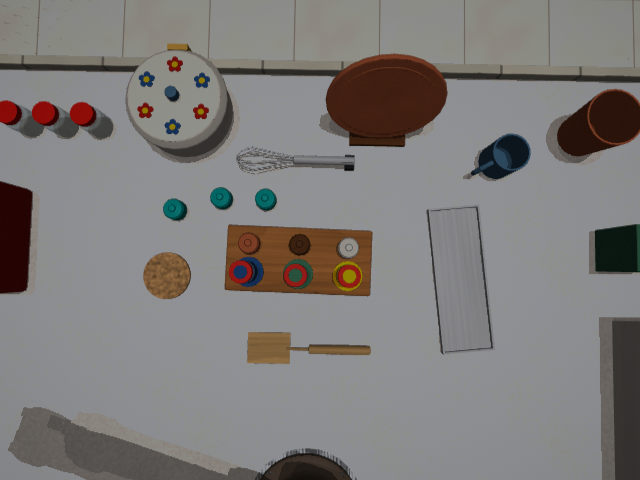

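View pics/side0.png

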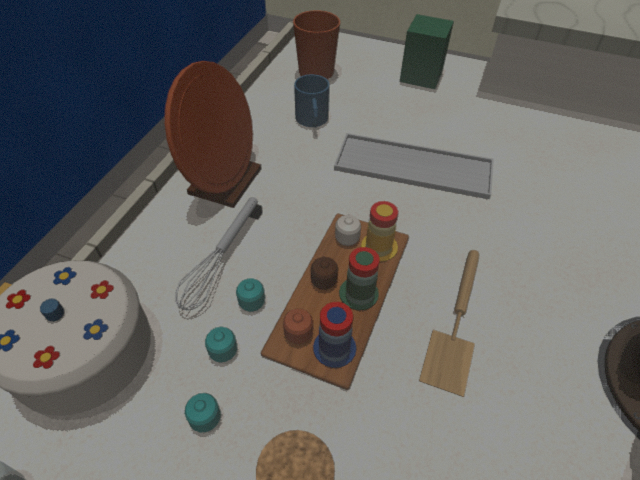

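The top view shows jars at (241,271) blue, (295,274) green and (348,276) yellow. The pots behind them are terracotta (249,243), dark (299,244) and white (348,247). The tray is at (460,280) and the cork mat at (167,275).

Look-alikes, by top-view pixel:
- **Salt/clay pot:** turquoise pots at (175,209), (221,198) and (265,199), plus the dark pot at (299,244).
- **Jars:** red-capped jars without bands at (9,113), (45,114) and (84,115).

By the description I choose the white pot at (348,247), the banded jars on the board, and the terracotta pot at (249,243) as the one to leave alone. Next I check this in a crop.

```bash
python3 - <<'E'
from h import *
fs={n:bot.grab_frame(n) for n in("top","side")}
f=fs["top"];cv2.imwrite("pics/crop0.png",cv2.resize(f["pixels"][215:305,215:385],None,fx=4.5,fy=4.5,interpolation=cv2.INTER_CUBIC))
def blob(f,mask,seed,rad):
    m=mask.astype(np.uint8); yy,xx=np.mgrid[:480,:640]; m[(xx-seed[0])**2+(yy-seed[1])**2>rad**2]=0
    n,l,s,c=cv2.connectedComponentsWithStats(m)
    i=1+np.argmax(s[1:,4]) if n>1 else 0
    return c[i],s[i]
f=fs["top"];h=cv2.cvtColor(f["pixels"],cv2.COLOR_BGR2HSV);H,S,V=cv2.split(h)
red=(((H<7)|(H>172))&(S>150)&(V>100))
for n,s,m in [("y",(348,276),(H>18)&(H<35)&(S>120)),("g",(295,274),(H>40)&(H<95)&(S>60)),("b",(241,271),(H>100)&(H<135)&(S>80))]:
    c,st=blob(f,m,s,9);c2,st2=blob(f,red,s,22);print(n,"dot",c,st[4],w(f,c,106)[:2].round(1),"cap",c2,st2,w(f,c2,104)[:2].round(1))
for nm in fs:
  f=fs[nm]
  for k in("tray","cork_mat","salt_pot"):
    d=bot.cut_out(f,k)[0];cs,_=cv2.findContours(d["region"].astype(np.uint8),0,1);c=max(cs,key=cv2.contourArea)
    z={"tray":12,"cork_mat":8,"salt_pot":36}[k]
    P=np.array([w(f,p[0],z)[:2] for p in c],np.float32)
    (cx,cy),sz,a=cv2.minAreaRect(P);print(nm,k,round(d["p"],2),round(cx,1),round(cy,1),np.round(sz,1),round(a,2), cv2.minEnclosingCircle(P))
f=fs["top"]
# board edge
m=((H>5)&(H<20)&(S>110)&(V<170)).astype(np.uint8);m[:220]=0;m[300:]=0;m[:,:220]=0;m[:,380:]=0
P=np.array([w(f,(x,y),12)[:2] for y,x in zip(*np.nonzero(m))],np.float32);print("board",cv2.minAreaRect(P))
for n,s,mm in [("cy",(348,276),(H>18)&(H<35)&(S>120)),("cb",(245,271),(H>100)&(H<135)&(S>80)),("cg",(296,274),(H>40)&(H<95)&(S>60))]:
    m=mm.astype(np.uint8);yy,xx=np.mgrid[:480,:640];m[(xx-s[0])**2+(yy-s[1])**2>24**2]=0
    P=np.array([w(f,(x,y),16)[:2] for y,x in zip(*np.nonzero(m))],np.float32);print(n,cv2.minEnclosingCircle(cv2.convexHull(P)))
E
```

```text
y dot [348.91489362 275.91489362] 141 [486.6 -78.5] cap [348.4826087 275.9      ] [338 265  23  23 230] [486.6 -77.8]
g dot [294.91791045 274.8880597 ] 134 [486.6  25. ] cap [295.         275.04724409] [284 264  23  23 254] [486.3  25. ]
b dot [239.88372093 271.45736434] 129 [491.2 130.5] cap [239.87548638 271.52140078] [229 261  23  22 257] [491.  130.9]
top tray 0.97 484.9 -323.2 [310.  114.4] 6.08 ((484.12835693359375, -323.7105407714844), 161.92276000976562)
top cork_mat 0.65 479.2 302.6 [95.7 95.5] 2.04 ((479.5644836425781, 302.0268859863281), 49.72088623046875)
top salt_pot 0.88 544.2 -80.3 [42.6 41.3] 45.95 ((544.7258911132812, -80.73419189453125), 21.973628997802734)
side tray 0.68 483.6 -317.1 [310.6 127.2] 5.52 ((483.7794494628906, -318.60516357421875), 163.78201293945312)
side cork_mat 0.9 486.5 287.6 [98.5 60.3] 21.38 ((480.263671875, 303.410888671875), 49.91218185424805)
side salt_pot 0.64 543.4 -78.7 [41.7 67.3] 20.02 ((544.1900634765625, -78.39933776855469), 34.63792419433594)
board ((517.3184814453125, 22.917633056640625), (307.48211669921875, 137.8831787109375), 88.59233093261719)
cy ((486.0273132324219, -81.19379425048828), 32.12910461425781)
cb ((491.23602294921875, 128.26388549804688), 31.24435043334961)
cg ((488.49847412109375, 23.342599868774414), 31.28264808654785)
```

View pics/crop0.png

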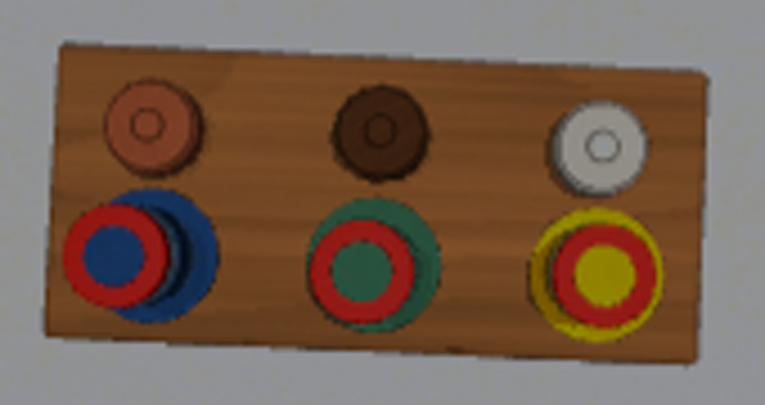

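The crop confirms the choice: three banded jars on their own colour coasters, with the white pot behind the yellow jar and the terracotta pot behind the blue one. Now I align the tool and go above the yellow jar.

nudge_tcp(plan=[[1, 0, 0, 0, -0.106], [1, 0, 0, 0, -0.106], [1, 0, 0, 0, -0.106], [1, -16, -29, 0, 0], [1, -16, -29, 0, 0], [1, -16, -29, 0, 0], [1, -16, -29, 0, 0], [1, -16, -29, 0, 0], [1, -16, -29, 0, 0], [1, -16, -29, 0, 0], [1, -16, -29, 0, 0], [1, -16, -29, 0, 0], [1, -16, -29, 0, 0], [1, -16, -29, 0, 0], [1, -16, -29, 0, 0], [1, -16, -29, 0, 0], [1, -16, -29, 0, 0], [1, -16, -29, 0, 0], [1, -16, -29, 0, 0], [1, -16, -29, 0, 0]], force=40)

```text
time: 3.17
position: [436.7, 4.1, 204.0]
ee_rot: [0.0, 3.141, 0.0]
ft_force: [0.3, 0.7, -0.1]
gripper_width: 0.995
gripper_force: 0.0
```

```bash
python3 - <<'E'
from h import *
s=bot.get_state();print(s["position"],s["joints"],R.from_rotvec(s["ee_rot"]).as_matrix().round(3))
E
```

```text
[436.66231642   4.05745962 204.02748175] [ 9.20566957e-03 -4.14949252e-02 -2.14544250e-01  1.39705174e+00
  1.16332726e-04  9.38568382e-03] [[-1.     0.     0.001]
 [ 0.     1.     0.   ]
 [-0.001  0.    -1.   ]]
```

nudge_tcp(plan=[[1, -17, -27.5, 0, 0], [1, -17, -27.5, 0, 0], [1, -16.5, -27.5, 0, 0], [1, 0, 0, 20, 0], [1, 0, 0, 25, 0], [1, 0, 0, 0, 0], [1, 0, 0, 0, 0]])

```text
time: 3.75
position: [485.6, -76.7, 158.0]
ee_rot: [-0.0, -3.139, -0.001]
ft_force: [-0.2, -0.6, 0.7]
gripper_width: 0.998
gripper_force: 0.0
```

```bash
python3 - <<'E'
from h import *
f=bot.grab_frame("wrist");cv2.imwrite("pics/w0.png",f["pixels"]);print(f["fov_y"],np.array(f["T"]).round(2).tolist(),f["cx"],f["cy"])
E
```

```text
65.70646984690485 [[-0.0, 0.96, 0.3, 410.98], [1.0, 0.0, 0.0, -76.08], [0.0, 0.3, -0.96, 326.71], [0.0, 0.0, 0.0, 1.0]] 319.3482334076688 245.83268578656518
```

View pics/w0.png

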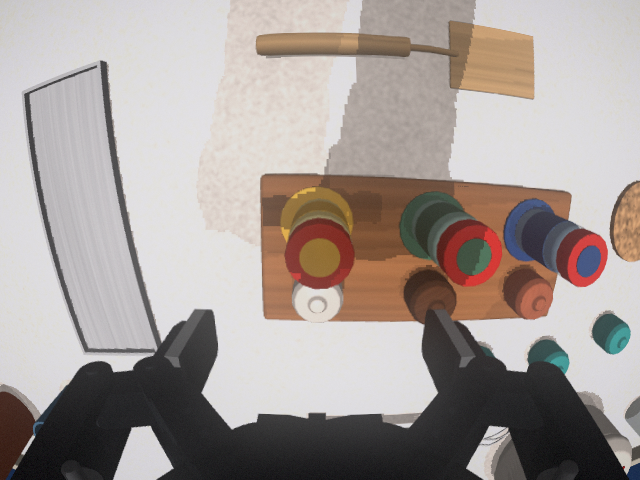

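The wrist view shows the yellow dot at (320,257), centred between the fingers. Using the calibration it comes out at about (487,-76.5), so I descend and grip.

nudge_tcp(plan=[[1, -1, 0, 25, 0], [1, 0, 0, 25, 0], [1, 0, 0, 25, 0], [1, 0, 0, 16, 0], [1, 0, 0, 0, 0], [0, 0, 0, 0, 0], [0, 0, 0, 0, 0], [0, 0, 0, 0, 0], [0, 0, 0, 0, 0], [0, 0, 0, 0, 0], [0, 0, 0, 0, 0], [0, 0, 0, 0, 0], [0, 0, 0, 0, 0], [0, 0, 0, 0, 0]], force=40)

```text
time: 4.97
position: [489.1, -76.8, 70.1]
ee_rot: [-0.001, 3.138, -0.0]
ft_force: [-0.7, 0.8, 6.5]
gripper_width: 0.502
gripper_force: 39.7
```

nudge_tcp(plan=[[0, 0, 0, -8, 0], [0, 0, 0, -17, 0], [0, 0, 0, -25, 0], [0, 0, 0, -25, 0], [0, -4, -12, 0, 0], [0, -8, -22, 0, 0], [0, -9, -26, 0, 0], [0, -9, -26, 0, 0], [0, -9, -26, 0, 0], [0, -9, -26, 0, 0], [0, -9, -26, 0, 0], [0, -9, -26, 0, 0], [0, -9, -26, 0, 0], [0, -6, -15, 0, 0], [0, -2, -6, 0, 0], [0, 0, 0, 0, 0], [0, 0, 0, 0, 0]])

```text
time: 6.38
position: [570.3, -313.5, 142.4]
ee_rot: [-0.0, -3.141, -0.001]
ft_force: [0.2, -0.4, -2.9]
gripper_width: 0.501
gripper_force: 41.1
```

nudge_tcp(plan=[[0, 0, 0, 20, 0], [0, 0, 0, 25, 0], [0, 0, 0, 20, 0], [0, 0, 0, 10, 0], [0, 0, 0, 4, 0], [0, 0, 0, 3, 0], [0, 0, 0, 1, 0], [0, 0, 0, 0, 0], [0, 0, 0, 0, 0], [0, 0, 0, 0, 0]])

```text
time: 7.22
position: [571.3, -314.0, 60.9]
ee_rot: [-0.0, 3.14, -0.001]
ft_force: [0.9, 0.9, -2.6]
gripper_width: 0.5
gripper_force: 41.2
```

nudge_tcp(plan=[[0, 0, 0, 1, 0], [0, 0, 0, 1, 0], [0, 0, 0, 0, 0], [0, 0, 0, 0, 0]])

```text
time: 7.55
position: [570.9, -313.9, 58.2]
ee_rot: [-0.0, 3.141, -0.001]
ft_force: [0.2, -0.2, 2.1]
gripper_width: 0.499
gripper_force: 41.5
```

nudge_tcp(plan=[[0, 0, 0, 1, 0], [0, 0, 0, 0, 0], [0, 0, 0, 0, 0]])

```text
time: 7.8
position: [571.2, -314.0, 58.2]
ee_rot: [-0.0, 3.14, -0.001]
ft_force: [-0.8, 0.4, 6.1]
gripper_width: 0.498
gripper_force: 41.9
```

nudge_tcp(plan=[[0.6, 0, 0, 0, 0], [0.75, 0, 0, 0, 0], [0.9, 0, 0, 0, 0], [1, 0, 0, 0, 0], [1, 0, 0, 0, 0], [1, 0, 0, 0, 0], [1, 0, 0, -15, 0], [1, 0, 0, -30, 0], [1, 0, 0, -35, 0], [1, 8, 25, -20, 0], [1, 9, 35, 0, 0], [1, 9, 35, 0, 0], [1, 9, 35, 0, 0], [1, 9, 35, 0, 0], [1, 9, 35, 0, 0], [1, 9, 35, 0, 0], [1, 9, 35, 0, 0], [1, 8, 35, 0, 0], [1, 7, 34, 0, 0], [1, 0, 0, 0, 0]])

```text
time: 9.47
position: [483.3, 29.8, 157.1]
ee_rot: [-0.009, 3.142, 0.003]
ft_force: [0.7, -0.4, -0.0]
gripper_width: 1.005
gripper_force: 0.0
```

```bash
python3 - <<'E'
from h import *
f=bot.grab_frame("wrist")
for k,z in(("jar_green",16),("jar_blue",16)):
    for d in bot.place_of(f,k)[:2]: print(k,d["p"],d["at"],w(f,d["at"],z,1).round(1))
h=cv2.cvtColor(f["pixels"],cv2.COLOR_BGR2HSV);H,S,V=cv2.split(h)
m=((H<7)|(H>172))&(S>150)&(V>80)
n,l,s,c=cv2.connectedComponentsWithStats(m.astype(np.uint8))
for i in range(1,n):
    if s[i,4]>300:print(s[i],w(f,s[i,:2]+s[i,2:4]/2-.5,106,1).round(1))
E
```

```text
jar_green 0.72 [317.4, 226.6] [487.5  29.3  16. ]
jar_blue 0.84 [432.3, 233.3] [492.5 131.8  16. ]
[ 281  222   69   70 2545] [483.7  28.  106. ]
[ 441  237   58   60 1540] [490.6 131.2 106. ]
```

nudge_tcp(plan=[[1, -2, 1, 0, 0], [1, 0, 0, 0, 0], [1, 0, 0, 25, 0], [1, 0, 0, 25, 0], [1, 0, 0, 25, 0], [1, 0, 0, 14, 0], [1, 0, 0, 0, 0]])

```text
time: 10.2
position: [484.5, 25.0, 64.4]
ee_rot: [-0.003, -3.136, 0.001]
ft_force: [-1.8, 0.2, -0.3]
gripper_width: 1.0
gripper_force: 0.0
```

nudge_tcp(plan=[[0, 0, 0, 0, 0], [0, 0, 0, 0, 0], [0, 0, 0, 0, 0], [0, 0, 0, 0, 0], [0, 0, 0, 0, 0], [0, 0, 0, 0, 0], [0, 0, 0, 0, 0], [0, 0, 0, 0, 0], [0, 0, 0, 0, 0]])

```text
time: 10.95
position: [487.9, 26.2, 69.5]
ee_rot: [-0.0, 3.138, -0.0]
ft_force: [-0.9, -0.4, 6.0]
gripper_width: 0.498
gripper_force: 40.3
```

nudge_tcp(plan=[[0, 0, 0, -8, 0], [0, 0, 0, -17, 0], [0, 0, 0, -25, 0], [0, 0, 0, -25, 0], [0, 0, -12, 0, 0], [0, 0, -24, 0, 0], [0, 1, -34, 0, 0], [0, 0, -34, 0, 0], [0, 0, -34, 0, 0], [0, 1, -34, 0, 0], [0, 0, -34, 0, 0], [0, 1, -34, 0, 0], [0, 0, -34, 0, 0], [0, 0, -34, 0, 0], [0, 0, -24, 0, 0], [0, 0, -12, 0, 0], [0, 0, -5, 0, 0], [0, 0, 0, 0, 0], [0, 0, 0, 0, 0]])

```text
time: 12.53
position: [483.5, -321.9, 142.5]
ee_rot: [0.001, -3.141, -0.002]
ft_force: [-0.4, 0.4, -2.4]
gripper_width: 0.5
gripper_force: 41.2
```

nudge_tcp(plan=[[0, 0, 0, 20, 0], [0, 0, 0, 25, 0], [0, 0, 0, 20, 0], [0, 0, 0, 10, 0], [0, 0, 0, 4, 0], [0, 0, 0, 3, 0], [0, 0, 0, 1, 0], [0, 0, 0, 0, 0], [0, 0, 0, 0, 0]])

```text
time: 13.28
position: [484.4, -323.1, 61.0]
ee_rot: [-0.001, 3.14, -0.002]
ft_force: [0.6, 0.4, -2.2]
gripper_width: 0.504
gripper_force: 41.3
```

nudge_tcp(plan=[[0, 0, 0, 1, 0], [0, 0, 0, 1, 0], [0, 0, 0, 1, 0], [0, 0, 0, 0, 0], [0, 0, 0, 0, 0]])

```text
time: 13.7
position: [484.2, -323.0, 57.7]
ee_rot: [-0.0, 3.14, -0.001]
ft_force: [-0.3, 0.9, 4.7]
gripper_width: 0.502
gripper_force: 41.7
```

nudge_tcp(plan=[[0, 0, 0, 1, 0], [0, 0, 0, 0, 0], [0, 0, 0, 0, 0]])

```text
time: 13.95
position: [484.5, -323.0, 57.6]
ee_rot: [-0.0, 3.139, -0.002]
ft_force: [-1.5, 2.4, 10.6]
gripper_width: 0.5
gripper_force: 42.3
```

nudge_tcp(plan=[[0.6, 0, 0, 0, 0], [0.75, 0, 0, 0, 0], [0.9, 0, 0, 0, 0], [1, 0, 0, 0, 0], [1, 0, 0, 0, 0], [1, 0, 0, 0, 0], [1, 0, 0, -15, 0], [1, 0, 0, -30, 0], [1, 0, 0, -35, 0], [1, 0, 14, -20, 0], [1, -1, 35, 0, 0], [1, -1, 35, 0, 0], [1, -1, 35, 0, 0], [1, -1, 35, 0, 0], [1, -1, 35, 0, 0], [1, -1, 35, 0, 0], [1, -1, 35, 0, 0], [1, 0, 35, 0, 0], [1, 0, 35, 0, 0], [1, 0, 35, 0, 0]])

```text
time: 15.62
position: [490.3, 42.9, 155.9]
ee_rot: [-0.0, 3.141, 0.0]
ft_force: [0.1, -0.3, -0.8]
gripper_width: 0.999
gripper_force: 0.0
```

nudge_tcp(plan=[[1, 0, 35, 0, 0], [1, 0, 30, 0, 0], [1, 0, 17, 0, 0], [1, 0, 8, 0, 0], [1, 0, 0, 0, 0], [1, 0, 0, 0, 0], [1, 0, 0, 25, 0], [1, 0, 0, 25, 0], [1, 0, 0, 25, 0], [1, 0, 0, 14, 0], [1, 0, 0, 0, 0], [1, 0, 0, 0, 0]])

```text
time: 16.62
position: [490.2, 129.8, 66.5]
ee_rot: [-0.003, -3.14, 0.001]
ft_force: [0.5, -0.3, 0.6]
gripper_width: 1.003
gripper_force: 0.0
```

nudge_tcp(plan=[[0, 0, 0, 0, 0], [0, 0, 0, 0, 0], [0, 0, 0, 0, 0], [0, 0, 0, 0, 0], [0, 0, 0, 0, 0], [0, 0, 0, 0, 0], [0, 0, 0, 0, 0], [0, 0, 0, 0, 0], [0, 0, 0, 0, 0]])

```text
time: 17.37
position: [491.6, 131.5, 68.3]
ee_rot: [-0.001, 3.139, 0.0]
ft_force: [-0.5, -0.9, 6.4]
gripper_width: 0.507
gripper_force: 40.2
```

nudge_tcp(plan=[[0, 0, 0, -8, 0], [0, 0, 0, -17, 0], [0, 0, 0, -25, 0], [0, 0, 0, -25, 0], [0, 2, -10, 0, 0], [0, 5, -22, 0, 0], [0, 7, -35, 0, 0], [0, 7, -35, 0, 0], [0, 7, -35, 0, 0], [0, 7, -35, 0, 0], [0, 7, -35, 0, 0], [0, 7, -35, 0, 0], [0, 7, -35, 0, 0], [0, 7, -35, 0, 0], [0, 7, -35, 0, 0], [0, 7, -35, 0, 0], [0, 7, -33, 0, 0], [0, 6, -28, 0, 0], [0, 4, -20, 0, 0], [0, 0, 0, 0, 0]])

```text
time: 19.03
position: [395.4, -335.1, 141.0]
ee_rot: [-0.006, -3.14, 0.001]
ft_force: [-0.5, 0.3, -1.7]
gripper_width: 0.5
gripper_force: 41.3
```

nudge_tcp(plan=[[0, 0, 0, 0, 0], [0, 0, 0, 20, 0], [0, 0, 0, 25, 0], [0, 0, 0, 20, 0], [0, 0, 0, 10, 0], [0, 0, 0, 4, 0], [0, 0, 0, 3, 0], [0, 0, 0, 1, 0], [0, 0, 0, 0, 0], [0, 0, 0, 0, 0]])

```text
time: 19.87
position: [397.3, -332.1, 59.9]
ee_rot: [-0.001, 3.14, -0.002]
ft_force: [0.8, -0.4, -1.9]
gripper_width: 0.504
gripper_force: 41.4
```

nudge_tcp(plan=[[0, 0, 0, 1, 0], [0, 0, 0, 1, 0], [0, 0, 0, 1, 0], [0, 0, 0, 0, 0], [0, 0, 0, 0, 0]])

```text
time: 20.28
position: [397.0, -332.0, 56.4]
ee_rot: [-0.0, 3.141, -0.001]
ft_force: [0.2, 1.4, 3.1]
gripper_width: 0.499
gripper_force: 41.7
```

nudge_tcp(plan=[[0, 0, 0, 1, 0], [0, 0, 0, 0, 0], [0, 0, 0, 0, 0]])

```text
time: 20.53
position: [397.4, -332.0, 56.3]
ee_rot: [-0.001, 3.14, -0.002]
ft_force: [-1.2, 2.0, 9.8]
gripper_width: 0.505
gripper_force: 42.4
```

nudge_tcp(plan=[[0.6, 0, 0, 0, 0], [0.75, 0, 0, 0, 0], [0.9, 0, 0, 0, 0], [1, 0, 0, 0, 0], [1, 0, 0, 0, 0], [1, 0, 0, 0, 0], [1, 0, 0, -15, 0], [1, 0, 0, -30, 0], [1, 0, 0, -35, 0], [1, -10, 17, -20, 0], [1, -20, 35, 0, 0], [1, -20, 35, 0, 0], [1, -20, 35, 0, 0], [1, -20, 35, 0, 0], [1, -20, 35, 0, 0], [1, -20, 32, 0, 0], [1, -12, 20, 0, 0], [1, -5, 8, 0, 0], [1, 0, 0, 0, 0], [1, 0, 0, 0, 0]])

```text
time: 22.2
position: [543.3, -80.0, 154.5]
ee_rot: [0.001, -3.141, 0.001]
ft_force: [0.3, -0.8, 0.8]
gripper_width: 0.994
gripper_force: 0.0
```

```bash
python3 - <<'E'
from h import *
f=bot.grab_frame("wrist");cv2.imwrite("pics/w1.png",f["pixels"])
for k,z in(("salt_pot",12),("clay_pot",12),("coaster_yellow",12),("coaster_green",12),("coaster_blue",12)):
  for d in bot.cut_out(f,k)[:2]:
    cs,_=cv2.findContours(d["region"].astype(np.uint8),0,1);c=max(cs,key=cv2.contourArea)
    P=np.array([w(f,p[0],16 if z==12 and k[0:2]=="co" else 40,1)[:2] for p in c],np.float32);print(k,round(d["p"],2),d["rect"],cv2.minEnclosingCircle(P))
f=bot.grab_frame("top");cv2.imwrite("pics/t1.png",f["pixels"])
h=cv2.cvtColor(f["pixels"],cv2.COLOR_BGR2HSV);H,S,V=cv2.split(h)
m=((H<7)|(H>172))&(S>150)&(V>100)
n,l,s,c=cv2.connectedComponentsWithStats(m.astype(np.uint8))
for i in range(1,n):
    if s[i,4]>100 and s[i,4]<600 and 200<c[i][1]<400:print(c[i],w(f,c[i],94).round(1))
for k in("salt_pot","coaster_yellow","coaster_green","coaster_blue"):
  for d in bot.cut_out(f,k)[:1]:
    cs,_=cv2.findContours(d["region"].astype(np.uint8),0,1);c=max(cs,key=cv2.contourArea)
    P=np.array([w(f,p[0],36 if k=="salt_pot" else 16)[:2] for p in c],np.float32);print("top",k,round(d["p"],2),cv2.minEnclosingCircle(P))
E
```

```text
salt_pot 0.62 [295.2, 203.9, 55.7, 54.8] ((544.1381225585938, -77.18122863769531), 24.8261661529541)
clay_pot 0.97 [610.1, 268.5, 27.2, 43.0] ((615.1035766601562, 263.7920227050781), 41.11421203613281)
clay_pot 0.8 [544.9, 296.0, 44.7, 45.6] ((635.9248657226562, 174.53021240234375), 37.603763580322266)
coaster_yellow 0.92 [283.5, 118.7, 77.4, 75.4] ((486.67596435546875, -78.54862976074219), 31.907865524291992)
coaster_green 0.56 [404.1, 127.7, 71.6, 70.7] ((489.1612548828125, 25.24691390991211), 31.760839462280273)
coaster_blue 0.98 [516.2, 141.5, 52.3, 64.9] ((492.589111328125, 129.27064514160156), 32.72834014892578)
coaster_blue 0.7 [407.2, 124.2, 69.0, 74.9] ((489.13916015625, 25.427188873291016), 32.43631362915039)
[478.53543307 324.38188976] [ 397.6 -332.    94. ]
top coaster_green 0.71 ((489.3079528808594, 23.605302810668945), 32.43888854980469)
top coaster_blue 0.79 ((491.7408752441406, 127.55387878417969), 32.40655517578125)
```

View pics/w1.png

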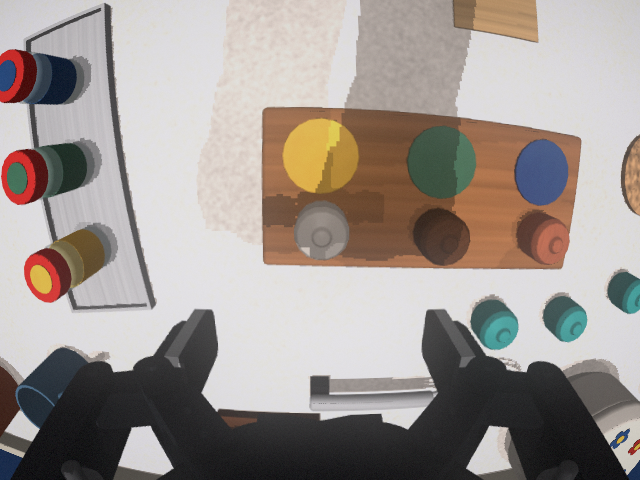

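View pics/t1.png

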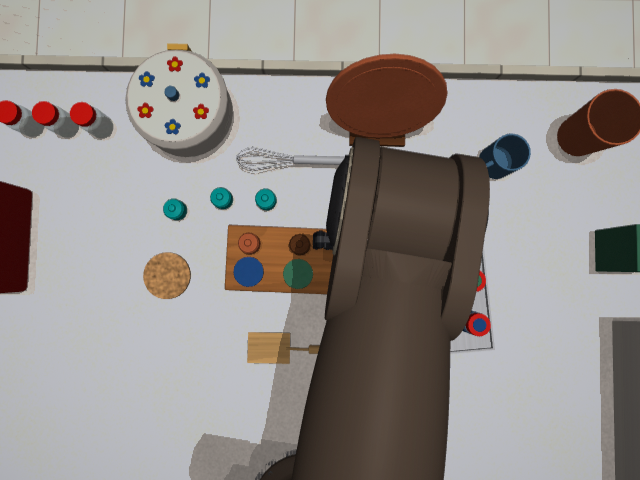

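The wrist view shows all three jars upright in the tray: blue (22,77), green (45,173), yellow (70,265). The salt pot's knob is at (321,237), centred between the fingers, and the coasters are clear. The top view is mostly hidden by the arm. Now I grip the pot.

nudge_tcp(plan=[[1, -1, 1, 25, 0], [1, 0, 0, 25, 0], [1, 0, 0, 25, 0], [1, 0, 0, 25, 0], [1, 0, 0, 16, 0], [1, 0, 0, 7, 0], [1, 0, 0, 0, 0], [1, 0, 0, 0, 0]])

```text
time: 23.42
position: [544.9, -78.8, 32.3]
ee_rot: [-0.0, 3.141, -0.0]
ft_force: [0.5, 0.3, 0.9]
gripper_width: 0.999
gripper_force: 0.0
```

nudge_tcp(plan=[[0, 0, 0, 3, 0], [0, 0, 0, 0, 0], [0, 0, 0, 0, 0], [0, 0, 0, 0, 0], [0, 0, 0, 0, 0], [0, 0, 0, 0, 0], [0, 0, 0, 0, 0], [0, 0, 0, 0, 0], [0, 0, 0, 0, 0], [0, 0, 0, 0, 0]], force=30)

```text
time: 24.25
position: [544.9, -78.6, 29.1]
ee_rot: [-0.0, 3.141, 0.0]
ft_force: [-0.4, 1.3, 3.5]
gripper_width: 0.125
gripper_force: 24.8
```

```bash
python3 - <<'E'
from h import *
s=bot.get_state();print(s["position"],s["gripper_width"],s["gripper_force"])
f=bot.grab_frame("wrist");cv2.imwrite("pics/w2.png",f["pixels"])
E
```

```text
[544.87851423 -78.61666645  29.12677897] 0.12528423747366088 24.849091246078387
```

View pics/w2.png

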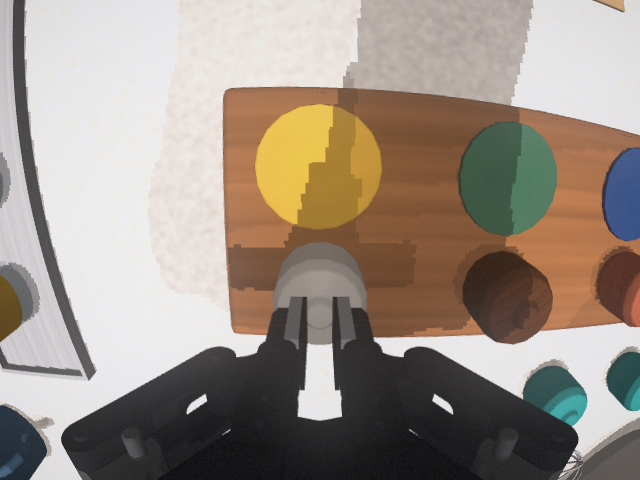

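```bash
python3 - <<'E'
from h import *
f=bot.grab_frame("wrist")
for uv,z in(((320,243),46),((320,300),60),((320,318),60),((274,290),40),((367,290),40),((320,167),16)): print(uv,w(f,uv,z,1).round(1))
for n in("side",):
    g=bot.grab_frame(n);u,v=proj(g,[545,-79,40]).astype(int);print(u,v)
    cv2.imwrite("pics/s2.png",cv2.resize(g["pixels"][v-60:v+60,u-80:u+80],None,fx=5,fy=5,interpolation=cv2.INTER_CUBIC))
E
```

```text
(320, 243) [515.8 -77.6  46. ]
(320, 300) [536.  -77.6  60. ]
(320, 318) [544.4 -77.6  60. ]
(274, 290) [540.6 -99.   40. ]
(367, 290) [540.5 -55.6  40. ]
(320, 167) [486.3 -77.6  16. ]
347 227
```

View pics/s2.png

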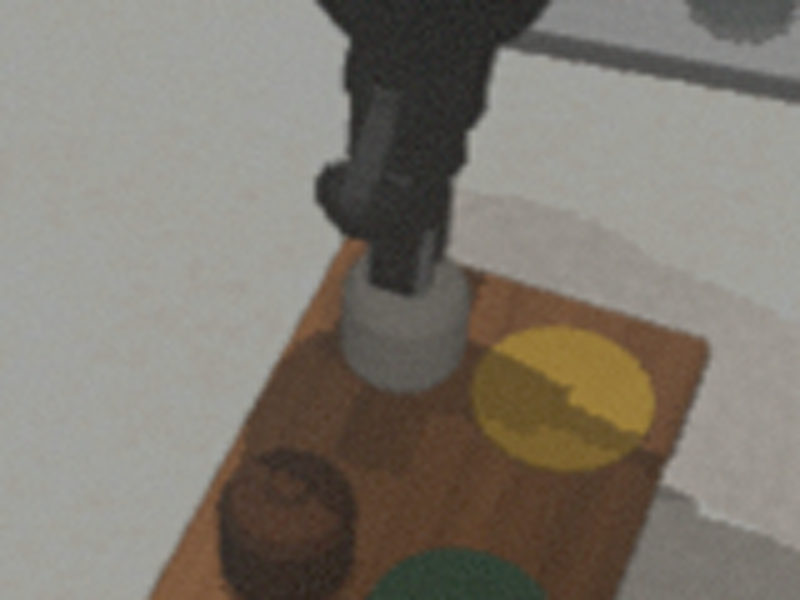

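The side crop shows the fingers pinching the knob. Their tips are near the lid at crop (405,290), about z 43, so they are higher than I expected. I reopen and check where the open tips really are.

nudge_tcp(plan=[[0.3, 0, 0, 0, 0], [0.5, 0, 0, 0, 0], [0.7, 0, 0, 0, 0], [0.9, 0, 0, 0, 0], [1, 0, 0, 0, 0], [1, 0, 0, 0, 0], [1, 0, 0, 0, 0]])

```text
time: 24.98
position: [544.6, -78.8, 28.7]
ee_rot: [0.0, -3.141, 0.0]
ft_force: [0.5, -0.2, 0.5]
gripper_width: 0.996
gripper_force: 0.0
```

```bash
python3 - <<'E'
from h import *
g=bot.grab_frame("side");u,v=proj(g,[545,-79,40]).astype(int)
a=cv2.resize(g["pixels"][v-50:v+40,u-60:u+60],None,fx=5,fy=5,interpolation=cv2.INTER_CUBIC)
for y in(-42.5,42.5,-57,57):
  for z in(18,31,44):
    p=(proj(g,[545,-79+y,z])-[u-60,v-50])*5;print(y,z,p.round())
cv2.imwrite("pics/s3.png",a)
E
```

```text
-42.5 18 [337. 210.]
-42.5 31 [340. 185.]
-42.5 44 [342. 160.]
42.5 18 [257. 381.]
42.5 31 [259. 357.]
42.5 44 [261. 332.]
-57 18 [350. 183.]
-57 31 [353. 158.]
-57 44 [355. 133.]
57 18 [243. 412.]
57 31 [244. 388.]
57 44 [246. 363.]
```

View pics/s3.png

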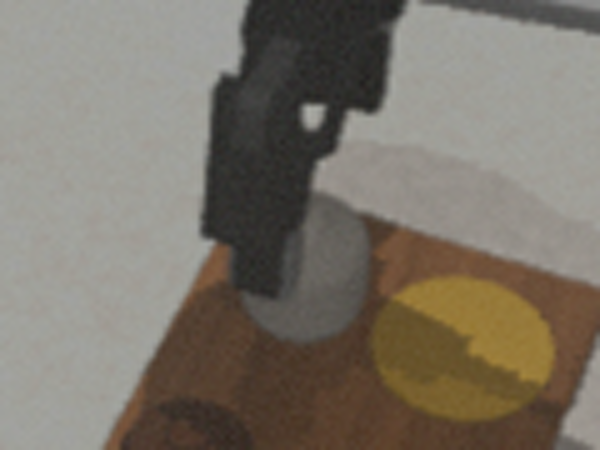

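The open fingertip is at crop (260,297), about z 60. The real tips therefore sit about 25 mm farther back than the stated tool data. I lower by about 24 mm, watching the force, then grip the pot body.

nudge_tcp(plan=[[1, 0, 0, 5, 0], [1, 0, 0, 5, 0], [1, 0, 0, 5, 0], [1, 0, 0, 0, 0], [1, 0, 0, 0, 0]])

```text
time: 25.45
position: [544.1, -78.6, 13.1]
ee_rot: [0.0, -3.14, -0.0]
ft_force: [0.3, -0.7, 0.1]
gripper_width: 1.001
gripper_force: 0.0
```

nudge_tcp(plan=[[1, 0, 0, 4, 0], [1, 0, 0, 3, 0], [1, 0, 0, 2, 0], [1, 0, 0, 0, 0], [1, 0, 0, 0, 0]])

```text
time: 25.87
position: [544.5, -78.7, 4.6]
ee_rot: [0.0, -3.141, -0.0]
ft_force: [0.4, -1.1, -1.2]
gripper_width: 1.001
gripper_force: 0.0
```

nudge_tcp(plan=[[0, 0, 0, 0, 0], [0, 0, 0, 0, 0], [0, 0, 0, 0, 0], [0, 0, 0, 0, 0], [0, 0, 0, 0, 0], [0, 0, 0, 0, 0], [0, 0, 0, 0, 0], [0, 0, 0, 0, 0], [0, 0, 0, 0, 0]], force=30)

```text
time: 26.62
position: [544.9, -78.7, 5.2]
ee_rot: [-0.0, 3.141, 0.0]
ft_force: [0.1, 1.2, 5.0]
gripper_width: 0.495
gripper_force: 31.1
```

nudge_tcp(plan=[[0, 0, 0, -8, 0], [0, 0, 0, -17, 0], [0, 0, 0, -25, 0], [0, 0, 0, -30, 0], [0, 2, 12, 0, 0], [0, 4, 22, 0, 0], [0, 5, 32, 0, 0], [0, 6, 33, 0, 0], [0, 6, 33, 0, 0], [0, 6, 33, 0, 0], [0, 6, 33, 0, 0], [0, 6, 33, 0, 0], [0, 6, 33, 0, 0], [0, 6, 33, 0, 0], [0, 5, 32, 0, 0], [0, 4, 24, 0, 0], [0, 2, 17, 0, 0], [0, 1, 8, 0, 0], [0, 0, 0, 0, 0], [0, 0, 0, 0, 0]])

```text
time: 28.28
position: [479.2, 298.8, 84.3]
ee_rot: [0.001, -3.141, 0.002]
ft_force: [1.3, -0.8, -1.5]
gripper_width: 0.494
gripper_force: 30.8
```

```bash
python3 - <<'E'
from h import *
s=bot.get_state();print(s["position"])
f=bot.grab_frame("wrist");cv2.imwrite("pics/w3.png",f["pixels"])
for k in("cork_mat","salt_pot"):
  for d in bot.cut_out(f,k)[:1]: print(k,d["p"],d["rect"])
g=bot.grab_frame("top")
d=bot.place_of(g,"clay_pot");print([(x["p"],w(g,x["at"],12).round(1)) for x in d])
E
```

```text
[479.19383805 298.81474904  84.28281205]
cork_mat 0.95 [260.8, 173.6, 140.8, 121.6]
salt_pot 0.63 [75.9, 223.1, 62.2, 78.9]
[(0.84, array([557.6, 129.7,  12. ])), (0.68, array([645.6, 185. ,  12. ])), (0.66, array([642.9,  93.5,  12. ])), (0.66, array([625.8, 280.7,  12. ]))]
```

View pics/w3.png

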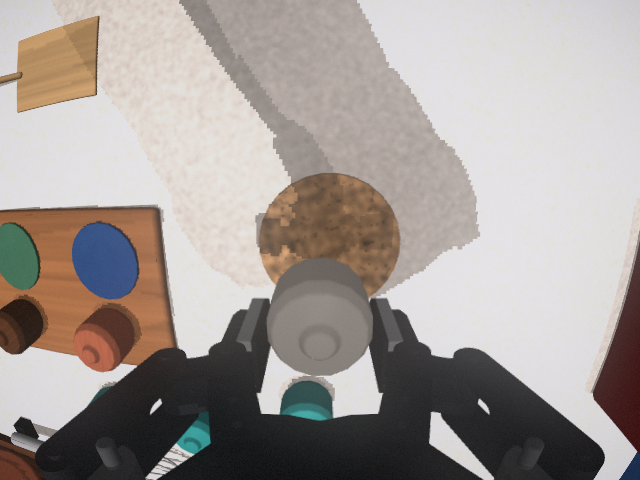

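The wrist view shows the pot held squarely at (320,318), with the cork mat behind it centred near (330,240).

```bash
python3 - <<'E'
from h import *
f=bot.grab_frame("wrist");print(np.array(f["T"])[:3,3], bot.get_state()["position"])
d=bot.cut_out(f,"cork_mat")[0];cs,_=cv2.findContours(d["region"].astype(np.uint8),0,1);c=max(cs,key=cv2.contourArea)[:,0]
c=c[c[:,1]<250]
P=np.array([w(f,p,8,1)[:2] for p in c])
A=np.c_[2*P,np.ones(len(P))];x=np.linalg.lstsq(A,(P**2).sum(1),rcond=None)[0];print(x[:2],np.sqrt(x[2]+x[0]**2+x[1]**2))
for k in("coaster_blue",):
    d=bot.cut_out(f,k)[0];cs,_=cv2.findContours(d["region"].astype(np.uint8),0,1);c=max(cs,key=cv2.contourArea)[:,0]
    print(cv2.minEnclosingCircle(np.array([w(f,p,16,1)[:2] for p in c],np.float32)))
E
```

```text
[404.74493348 299.00819842 253.35263347] [479.86632538 298.34495725  84.90745834]
[479.05118342 306.52564735] 48.75649714317744
((490.6872253417969, 133.8030242919922), 32.31877136230469)
```

nudge_tcp(plan=[[0, 0, 2.5, 0, 0], [0, 0, 2.5, 0, 0], [0, 0, 0, 20, 0], [0, 0, 0, 25, 0], [0, 0, 0, 18, 0], [0, 0, 0, 9, 0], [0, 0, 0, 4, 0], [0, 0, 0, 3, 0], [0, 0, 0, 1, 0], [0, 0, 0, 0, 0], [0, 0, 0, 0, 0]])

```text
time: 29.6
position: [480.3, 304.7, 5.8]
ee_rot: [-0.0, 3.14, 0.001]
ft_force: [0.1, -0.1, -0.7]
gripper_width: 0.499
gripper_force: 30.8
```

nudge_tcp(plan=[[0, 0, 0, 1, 0], [0, 0, 0, 1, 0], [0, 0, 0, 0, 0], [0, 0, 0, 0, 0]])

```text
time: 29.93
position: [479.6, 304.3, 2.9]
ee_rot: [-0.0, 3.141, 0.0]
ft_force: [0.8, 0.4, -1.1]
gripper_width: 0.489
gripper_force: 30.8
```

nudge_tcp(plan=[[0, 0, 0, 1, 0], [0, 0, 0, 0, 0], [0, 0, 0, 0, 0]])

```text
time: 30.18
position: [479.6, 304.2, 1.7]
ee_rot: [0.0, -3.142, 0.0]
ft_force: [-0.4, 0.8, -1.8]
gripper_width: 0.496
gripper_force: 30.8
```

nudge_tcp(plan=[[0, 0, 0, 1, 0], [0, 0, 0, 0, 0], [0, 0, 0, 0, 0]])

```text
time: 30.43
position: [479.7, 304.3, 1.2]
ee_rot: [-0.0, 3.141, 0.0]
ft_force: [-1.1, -1.5, 2.5]
gripper_width: 0.494
gripper_force: 31.2
```

nudge_tcp(plan=[[0, 0, 0, 1, 0], [0, 0, 0, 0, 0], [0, 0, 0, 0, 0]])

```text
time: 30.68
position: [479.8, 304.4, 1.2]
ee_rot: [-0.0, 3.141, 0.001]
ft_force: [-3.3, -2.0, 10.1]
gripper_width: 0.494
gripper_force: 31.9
```

nudge_tcp(plan=[[0.6, 0, 0, 0, 0], [0.75, 0, 0, 0, 0], [0.9, 0, 0, 0, 0], [1, 0, 0, 0, 0], [1, 0, 0, 0, 0], [1, 0, 0, 0, 0], [1, 0, 0, -10, 0], [1, 0, 0, -25, 0], [1, 0, 0, -35, 0], [1, 0, 0, -35, 0], [1, 0, 0, -30, 0], [1, 4, -35, -20, 0], [1, 6, -35, 0, 0], [1, 6, -35, 0, 0], [1, 6, -35, 0, 0], [1, 6, -35, 0, 0], [1, 6, -35, 0, 0], [1, 0, 0, 0, 0]])

```text
time: 32.18
position: [444.3, 89.8, 156.0]
ee_rot: [0.007, 3.141, -0.003]
ft_force: [-0.3, 0.5, 0.1]
gripper_width: 0.998
gripper_force: 0.0
```

```bash
python3 - <<'E'
from h import *
f=bot.grab_frame("top")
for k,z in(("cork_mat",8),("salt_pot",36),("clay_pot",36)):
  for d in bot.cut_out(f,k)[:3]:
    cs,_=cv2.findContours(d["region"].astype(np.uint8),0,1);c=max(cs,key=cv2.contourArea)
    print(k,round(d["p"],2),d["rect"],cv2.minEnclosingCircle(np.array([w(f,p[0],z)[:2] for p in c],np.float32)))
g=bot.grab_frame("wrist")
a=f["pixels"][215:345,130:500];cv2.imwrite("pics/t4.png",cv2.resize(a,None,fx=2.1,fy=2.1))
E
```

```text
cork_mat 0.82 [145.0, 251.8, 43.8, 28.5] ((486.38348388671875, 303.8633117675781), 49.39483642578125)
salt_pot 0.76 [152.4, 264.6, 24.1, 15.8] ((481.4204406738281, 300.635009765625), 25.617650985717773)
clay_pot 0.8 [162.4, 196.9, 25.6, 21.9] ((618.276611328125, 281.21295166015625), 25.59063720703125)
clay_pot 0.76 [237.2, 233.0, 26.1, 21.3] ((552.1306762695312, 125.10953521728516), 23.718311309814453)
clay_pot 0.58 [212.9, 188.7, 18.6, 16.5] ((641.914306640625, 186.4620819091797), 23.635251998901367)
```

View pics/t4.png

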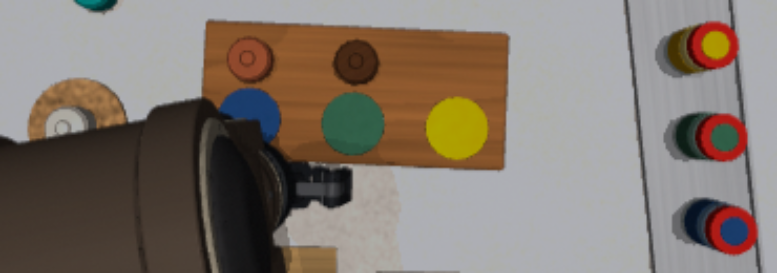

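The pot stands on the mat at crop (67,128), partly hidden by the arm. The jars are upright in the tray at crop (715,45), (722,137) and (735,230). Now I go to the blue jar.

nudge_tcp(plan=[[1, 4, -35, 0, 0], [1, 4, -35, 0, 0], [1, 4, -35, 0, 0], [1, 4, -35, 0, 0], [1, 4, -35, 0, 0], [1, 4, -35, 0, 0], [1, 4, -35, 0, 0], [1, 4, -35, 0, 0], [1, 4, -35, 0, 0], [1, 4, -35, 0, 0], [1, 4, -35, 0, 0], [1, 4, -25, 0, 0], [1, 0, -12, 0, 0], [1, 0, -5, 0, 0], [1, 0, 0, 0, 0], [1, 0, 0, 0, 0]])

```text
time: 33.77
position: [398.3, -331.5, 154.6]
ee_rot: [0.003, -3.141, -0.001]
ft_force: [0.4, -0.5, -0.0]
gripper_width: 0.998
gripper_force: 0.0
```

```bash
python3 - <<'E'
from h import *
print(bot.get_state()["position"])
f=bot.grab_frame("top")
for k,z in(("cork_mat",8),("salt_pot",36),("coaster_blue",16),("coaster_green",16),("coaster_yellow",16)):
  for d in bot.cut_out(f,k)[:1]:
    cs,_=cv2.findContours(d["region"].astype(np.uint8),0,1);c=max(cs,key=cv2.contourArea)
    print(k,round(d["p"],2),cv2.minEnclosingCircle(np.array([w(f,p[0],z)[:2] for p in c],np.float32)))
f=bot.grab_frame("wrist")
h=cv2.cvtColor(f["pixels"],cv2.COLOR_BGR2HSV);H,S,V=cv2.split(h)
n,l,s,c=cv2.connectedComponentsWithStats((((H<7)|(H>172))&(S>150)&(V>80)).astype(np.uint8))
for i in range(1,n):
    if s[i,4]>300:print(s[i],w(f,s[i,:2]+s[i,2:4]/2-.5,94,1).round(1))
E
```

```text
[ 398.27937143 -331.53109913  154.59786382]
cork_mat 0.59 ((480.8336486816406, 302.6437683105469), 50.59392547607422)
salt_pot 0.58 ((479.8865966796875, 300.67877197265625), 25.157968521118164)
coaster_blue 0.66 ((492.44696044921875, 128.4307098388672), 32.77326583862305)
coaster_green 0.83 ((488.04150390625, 23.16295623779297), 32.06078338623047)
coaster_yellow 0.62 ((486.3927307128906, -81.04627990722656), 31.797073364257812)
[317 217  34  34 305] [ 386.2 -322.1   94. ]
[ 304  334   58   48 1343] [ 481.  -321.2   94. ]
```

nudge_tcp(plan=[[1, 0, 0, 25, 0], [1, 0, 0, 25, 0], [1, 0, 0, 25, 0], [1, 0, 0, 17, 0], [1, 0, 0, 6, 0], [1, 0, 0, 0, 0], [1, 0, 0, 0, 0], [0, 0, 0, 0, 0], [0, 0, 0, 0, 0], [0, 0, 0, 0, 0], [0, 0, 0, 0, 0], [0, 0, 0, 0, 0], [0, 0, 0, 0, 0], [0, 0, 0, 0, 0], [0, 0, 0, 0, 0], [0, 0, 0, 0, 0]], force=40)

```text
time: 35.45
position: [398.4, -333.2, 58.1]
ee_rot: [-0.001, 3.14, -0.002]
ft_force: [0.0, 1.3, 5.2]
gripper_width: 0.501
gripper_force: 40.0
```

nudge_tcp(plan=[[0, 0, 0, -8, 0], [0, 0, 0, -17, 0], [0, 0, 0, -25, 0], [0, 0, 0, -25, 0], [0, 0, 0, -15, 0], [0, 0, 0, 0, 0], [0, 0, 0, 0, 0]])

```text
time: 36.03
position: [398.1, -333.1, 147.4]
ee_rot: [-0.0, 3.14, -0.002]
ft_force: [-0.5, 0.3, -2.0]
gripper_width: 0.501
gripper_force: 41.0
```

nudge_tcp(plan=[[0, -2, 10, 0, 0], [0, -5, 22, 0, 0], [0, -7, 35, 0, 0], [0, -7, 35, 0, 0], [0, -7, 35, 0, 0], [0, -7, 35, 0, 0], [0, -7, 35, 0, 0], [0, -7, 35, 0, 0], [0, -7, 35, 0, 0], [0, -7, 35, 0, 0], [0, -7, 35, 0, 0], [0, -7, 35, 0, 0], [0, -7, 32, 0, 0], [0, -6, 28, 0, 0], [0, -3, 15, 0, 0], [0, -1, 5.5, 0, 0], [0, 0, 0, 0, 0], [0, 0, 0, 0, 0], [0, 0, 0, 0, 0]])

```text
time: 37.62
position: [490.9, 128.9, 146.3]
ee_rot: [-0.001, -3.14, 0.001]
ft_force: [-1.0, -0.6, -2.6]
gripper_width: 0.498
gripper_force: 41.1
```

nudge_tcp(plan=[[0, 0, 0, 20, 0], [0, 0, 0, 25, 0], [0, 0, 0, 15, 0], [0, 0, 0, 8, 0], [0, 0, 0, 4, 0], [0, 0, 0, 2, 0], [0, 0, 0, 0, 0], [0, 0, 0, 0, 0], [0, 0, 0, 0, 0]])

```text
time: 38.37
position: [492.3, 129.9, 73.8]
ee_rot: [-0.0, 3.14, 0.001]
ft_force: [-0.1, -0.2, -1.6]
gripper_width: 0.504
gripper_force: 41.2
```

nudge_tcp(plan=[[0, 0, 0, 1, 0], [0, 0, 0, 1, 0], [0, 0, 0, 1, 0], [0, 0, 0, 1, 0], [0, 0, 0, 0, 0], [0, 0, 0, 0, 0]])

```text
time: 38.87
position: [492.6, 130.1, 70.2]
ee_rot: [-0.001, 3.139, 0.001]
ft_force: [0.0, -0.0, 7.0]
gripper_width: 0.504
gripper_force: 41.9
```

nudge_tcp(plan=[[0, 0, 0, 1, 0], [0, 0, 0, 0, 0], [0, 0, 0, 0, 0]])

```text
time: 39.12
position: [493.1, 130.2, 70.1]
ee_rot: [-0.001, 3.137, 0.001]
ft_force: [-1.0, 0.7, 11.4]
gripper_width: 0.501
gripper_force: 42.4
```

nudge_tcp(plan=[[0.6, 0, 0, 0, 0], [0.75, 0, 0, 0, 0], [0.9, 0, 0, 0, 0], [1, 0, 0, 0, 0], [1, 0, 0, 0, 0], [1, 0, 0, 0, 0], [1, 0, 0, -15, 0], [1, 0, 0, -30, 0], [1, 0, 0, -35, 0], [1, 0, -14, -8, 0], [1, 1, -35, 0, 0], [1, 1, -35, 0, 0], [1, 1, -35, 0, 0], [1, 1, -35, 0, 0], [1, 1, -35, 0, 0], [1, 1, -35, 0, 0], [1, 1, -35, 0, 0], [1, 1, -35, 0, 0], [1, 0, -35, 0, 0], [1, 0, -35, 0, 0]])

```text
time: 40.78
position: [483.3, -236.0, 155.8]
ee_rot: [0.0, 3.141, 0.0]
ft_force: [0.9, 0.1, -0.1]
gripper_width: 1.003
gripper_force: 0.0
```

nudge_tcp(plan=[[1, 0, -35, 0, 0], [1, 0, -30, 0, 0], [1, 0, -16, 0, 0], [1, 0, -8, 0, 0], [1, 0, 0, 0, 0], [1, 0, 0, 0, 0], [1, 0, 0, 0, 0]])

```text
time: 41.37
position: [483.8, -321.8, 155.9]
ee_rot: [0.003, -3.141, -0.001]
ft_force: [0.6, -0.6, 0.7]
gripper_width: 0.993
gripper_force: 0.0
```

nudge_tcp(plan=[[1, 0, -1, 25, 0], [1, 0, 0, 25, 0], [1, 0, 0, 25, 0], [1, 0, 0, 17, 0], [1, 0, 0, 7, 0], [1, 0, 0, 0, 0], [1, 0, 0, 0, 0], [0, 0, 0, 0, 0], [0, 0, 0, 0, 0], [0, 0, 0, 0, 0], [0, 0, 0, 0, 0], [0, 0, 0, 0, 0], [0, 0, 0, 0, 0], [0, 0, 0, 0, 0], [0, 0, 0, 0, 0], [0, 0, 0, 0, 0]], force=40)

```text
time: 42.7
position: [484.5, -324.5, 58.3]
ee_rot: [-0.0, 3.139, -0.001]
ft_force: [-0.2, 1.4, 4.7]
gripper_width: 0.5
gripper_force: 40.1
```

nudge_tcp(plan=[[0, 0, 0, -8, 0], [0, 0, 0, -17, 0], [0, 0, 0, -25, 0], [0, 0, 0, -25, 0], [0, 0, 0, -15, 0], [0, 0, 0, 0, 0], [0, 0, 0, 0, 0]])

```text
time: 43.28
position: [484.0, -324.6, 147.3]
ee_rot: [-0.0, 3.14, -0.001]
ft_force: [-0.3, 0.2, -2.3]
gripper_width: 0.5
gripper_force: 41.1
```

nudge_tcp(plan=[[0, 0, 12, 0, 0], [0, -1, 24, 0, 0], [0, -1, 34, 0, 0], [0, -1, 34, 0, 0], [0, 0, 34, 0, 0], [0, -1, 34, 0, 0], [0, 0, 34, 0, 0], [0, -1, 34, 0, 0], [0, 0, 34, 0, 0], [0, 0, 34, 0, 0], [0, 0, 23, 0, 0], [0, 0, 12, 0, 0], [0, 0, 5, 0, 0], [0, 0, 0, 0, 0], [0, 0, 0, 0, 0], [0, 0, 0, 0, 0]])

```text
time: 44.62
position: [488.5, 22.7, 146.4]
ee_rot: [-0.002, -3.141, 0.001]
ft_force: [0.4, 1.2, -2.7]
gripper_width: 0.498
gripper_force: 41.2
```

nudge_tcp(plan=[[0, 0, 0, 20, 0], [0, 0, 0, 25, 0], [0, 0, 0, 15, 0], [0, 0, 0, 8, 0], [0, 0, 0, 4, 0], [0, 0, 0, 2, 0], [0, 0, 0, 0, 0], [0, 0, 0, 0, 0], [0, 0, 0, 0, 0]])

```text
time: 45.37
position: [489.4, 23.7, 73.8]
ee_rot: [-0.0, 3.14, 0.0]
ft_force: [0.7, 0.5, -1.9]
gripper_width: 0.496
gripper_force: 41.2
```

nudge_tcp(plan=[[0, 0, 0, 1, 0], [0, 0, 0, 1, 0], [0, 0, 0, 1, 0], [0, 0, 0, 1, 0], [0, 0, 0, 0, 0], [0, 0, 0, 0, 0]])

```text
time: 45.87
position: [489.8, 24.0, 70.3]
ee_rot: [-0.001, 3.139, 0.0]
ft_force: [-1.2, 0.8, 6.2]
gripper_width: 0.495
gripper_force: 42.1
```

nudge_tcp(plan=[[0, 0, 0, 1, 0], [0, 0, 0, 0, 0], [0, 0, 0, 0, 0]])

```text
time: 46.12
position: [490.3, 24.0, 70.2]
ee_rot: [-0.001, 3.137, 0.001]
ft_force: [-2.1, 0.6, 12.0]
gripper_width: 0.505
gripper_force: 42.6
```

nudge_tcp(plan=[[0.6, 0, 0, 0, 0], [0.75, 0, 0, 0, 0], [0.9, 0, 0, 0, 0], [1, 0, 0, 0, 0], [1, 0, 0, 0, 0], [1, 0, 0, 0, 0], [1, 0, 0, -15, 0], [1, 0, 0, -30, 0], [1, 0, 0, -35, 0], [1, -4, -18, -8, 0], [1, -9, -35, 0, 0], [1, -9, -35, 0, 0], [1, -9, -35, 0, 0], [1, -9, -35, 0, 0], [1, -9, -35, 0, 0], [1, -9, -35, 0, 0], [1, -9, -35, 0, 0], [1, -8, -33, 0, 0], [1, -5, -24, 0, 0], [1, -2, -12, 0, 0]])

```text
time: 47.78
position: [570.8, -311.3, 154.7]
ee_rot: [-0.004, -3.141, 0.0]
ft_force: [-1.2, -0.1, -0.4]
gripper_width: 0.998
gripper_force: 0.0
```

nudge_tcp(plan=[[1, 0, -6, 0, 0], [1, 0, 0, 0, 0], [1, 0, 0, 0, 0], [1, 0, 0, 0, 0]])

```text
time: 48.12
position: [570.6, -312.8, 156.1]
ee_rot: [-0.002, 3.142, 0.001]
ft_force: [-0.0, 0.2, 0.4]
gripper_width: 0.997
gripper_force: 0.0
```

nudge_tcp(plan=[[1, 0, -1, 25, 0], [1, 0, 0, 25, 0], [1, 0, 0, 25, 0], [1, 0, 0, 17, 0], [1, 0, 0, 7, 0], [1, 0, 0, 0, 0], [1, 0, 0, 0, 0], [0, 0, 0, 0, 0], [0, 0, 0, 0, 0], [0, 0, 0, 0, 0], [0, 0, 0, 0, 0], [0, 0, 0, 0, 0], [0, 0, 0, 0, 0], [0, 0, 0, 0, 0], [0, 0, 0, 0, 0], [0, 0, 0, 0, 0]], force=40)

```text
time: 49.45
position: [571.5, -315.4, 58.3]
ee_rot: [-0.0, 3.139, -0.001]
ft_force: [-0.5, 0.8, 6.6]
gripper_width: 0.5
gripper_force: 40.1
```

nudge_tcp(plan=[[0, 0, 0, -8, 0], [0, 0, 0, -17, 0], [0, 0, 0, -25, 0], [0, 0, 0, -25, 0], [0, 0, 0, -15, 0], [0, 0, 0, 0, 0], [0, 0, 0, 0, 0]])

```text
time: 50.03
position: [571.1, -315.5, 147.3]
ee_rot: [-0.0, 3.14, -0.001]
ft_force: [-0.2, -0.6, -2.9]
gripper_width: 0.497
gripper_force: 41.1
```

nudge_tcp(plan=[[0, 4, 12, 0, 0], [0, 8, 22, 0, 0], [0, 9, 26, 0, 0], [0, 9, 26, 0, 0], [0, 9, 26, 0, 0], [0, 9, 26, 0, 0], [0, 9, 26, 0, 0], [0, 9, 26, 0, 0], [0, 9, 22, 0, 0], [0, 5, 14, 0, 0], [0, 3, 7, 0, 0], [0, 0, 2, 0, 0], [0, 0, 0, 0, 0], [0, 0, 0, 0, 0], [0, 0, 0, 0, 0]])

```text
time: 51.28
position: [487.9, -81.1, 146.4]
ee_rot: [-0.001, -3.141, 0.0]
ft_force: [-0.8, 0.5, -2.0]
gripper_width: 0.501
gripper_force: 41.1
```

nudge_tcp(plan=[[0, 0, 0, 20, 0], [0, 0, 0, 25, 0], [0, 0, 0, 15, 0], [0, 0, 0, 8, 0], [0, 0, 0, 4, 0], [0, 0, 0, 2, 0], [0, 0, 0, 0, 0], [0, 0, 0, 0, 0], [0, 0, 0, 0, 0]])

```text
time: 52.03
position: [488.4, -80.4, 73.8]
ee_rot: [-0.0, 3.14, -0.0]
ft_force: [-0.7, 0.1, -2.7]
gripper_width: 0.499
gripper_force: 41.2
```

nudge_tcp(plan=[[0, 0, 0, 1, 0], [0, 0, 0, 1, 0], [0, 0, 0, 1, 0], [0, 0, 0, 1, 0], [0, 0, 0, 0, 0], [0, 0, 0, 0, 0]])

```text
time: 52.53
position: [488.7, -80.2, 70.3]
ee_rot: [-0.001, 3.139, -0.0]
ft_force: [-0.5, 0.7, 7.0]
gripper_width: 0.5
gripper_force: 42.0
```

nudge_tcp(plan=[[0, 0, 0, 1, 0], [0, 0, 0, 0, 0], [0, 0, 0, 0, 0]])

```text
time: 52.78
position: [489.3, -80.2, 70.3]
ee_rot: [-0.001, 3.137, -0.0]
ft_force: [-1.7, 1.8, 12.2]
gripper_width: 0.498
gripper_force: 42.6
```

nudge_tcp(plan=[[0.6, 0, 0, 0, 0], [0.75, 0, 0, 0, 0], [0.9, 0, 0, 0, 0], [1, 0, 0, 0, 0], [1, 0, 0, 0, 0], [1, 0, 0, 0, 0], [1, 0, 0, -15, 0], [1, 0, 0, -30, 0], [1, 0, 0, -35, 0], [1, 10, -18, -8, 0], [1, 15, -35, 0, 0], [1, 15, -35, 0, 0], [1, 15, -35, 0, 0], [1, 15, -35, 0, 0], [1, 15, -35, 0, 0], [1, 15, -25, 0, 0], [1, 0, 0, 0, 0], [1, 0, 0, 0, 0], [1, 0, 0, 0, 0]])

```text
time: 54.37
position: [387.6, -298.1, 155.6]
ee_rot: [-0.001, -3.141, -0.001]
ft_force: [0.1, -0.5, 0.1]
gripper_width: 1.002
gripper_force: 0.0
```

```bash
python3 - <<'E'
from h import *
f=bot.grab_frame("top");g=bot.grab_frame("side")
cv2.imwrite("pics/t5.png",cv2.resize(f["pixels"][215:305,130:385],None,fx=3.1,fy=3.1,interpolation=cv2.INTER_CUBIC))
cv2.imwrite("pics/s5.png",g["pixels"])
H,S,V=cv2.split(cv2.cvtColor(f["pixels"],cv2.COLOR_BGR2HSV))
n,l,s,c=cv2.connectedComponentsWithStats((((H<7)|(H>172))&(S>150)&(V>100)).astype(np.uint8))
for i in range(1,n):
    if 100<s[i,4]<600 and 200<c[i][1]<400:print(c[i],w(f,c[i],105).round(1))
for fr in(f,g):
 for k,z in(("salt_pot",12),("cork_mat",0),("clay_pot",12),("jar_yellow",16),("jar_green",16),("jar_blue",16)):
  for d in bot.place_of(fr,k)[:1]: print(k,round(d["p"],2),w(fr,d["at"],z).round(1))
E
```

```text
[239.98859316 271.68060837] [490.7 130.5 105. ]
[295.2248062  274.36434109] [487.6  24.5 105. ]
[349.48706897 276.5862069 ] [485.3 -79.7 105. ]
salt_pot 0.61 [482.6 303.9  12. ]
cork_mat 0.95 [478.1 297.2   0. ]
clay_pot 0.94 [642.1 188.7  12. ]
jar_yellow 0.82 [490.6 -84.6  16. ]
jar_green 0.69 [485.4  32.6  16. ]
jar_blue 0.64 [490.9 134.8  16. ]
salt_pot 0.65 [480.8 304.3  12. ]
clay_pot 0.85 [642.6 192.7  12. ]
jar_yellow 0.84 [486.9 -76.9  16. ]
jar_green 0.91 [488.   23.1  16. ]
jar_blue 0.95 [493.9 132.7  16. ]
```

View pics/t5.png

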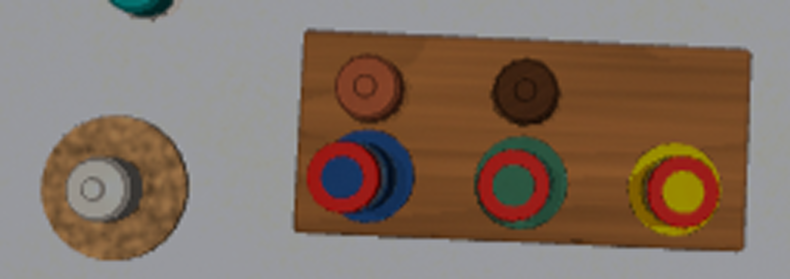

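View pics/s5.png

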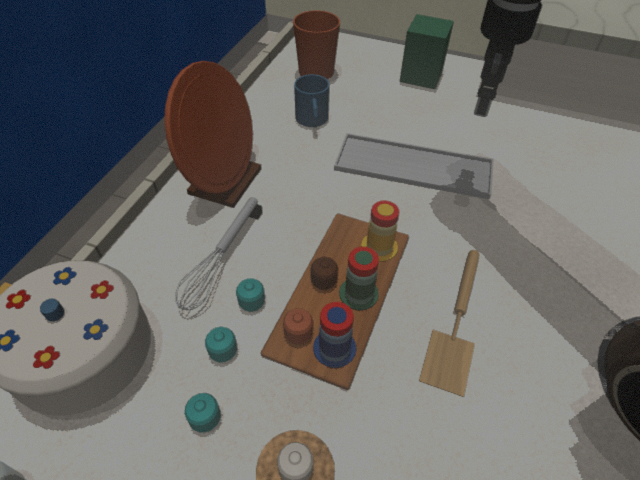

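The top crop shows all three jars upright on their own coasters: blue (343,178), green (514,185), yellow (683,190), each within about 3 mm of centre. The salt pot is on the cork at (95,188) and the terracotta pot at (368,87) has not moved. The side view agrees, with the arm clear.

```bash
python3 -c "
from station import bot;print(bot.finish_job())"
```

```text
the job is handed in; nothing more can be done
None
```

The job is handed in (no verdict was returned): all three jars went to the tray, the salt pot went onto the cork mat, and each jar is back upright on its own coaster within about 3 mm of centre, with the terracotta pot unmoved; the one hitch was a first pinch on the pot's knob, reopened before lifting.

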